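# Push the battery box home into its charging dock

### The arm

A 7-joint arm with a two-finger parallel gripper is mounted at the origin on the work surface. World frame = base frame: x ahead of the robot, y to its left, z up, the work surface at z = 0. Lengths are in mm, angles in rad, forces in N, time in s.
With the tool pointing down it reaches from about 400 to 900 mm from the base axis. Payload 5.6 kg.
Tool frame: the origin (TCP) lies midway between the tips of the shut fingers; the grasp point (between the pads) lies 19 mm behind it (env.grip_point_offset is the distance from the TCP to the grasp point, in mm); z points along the fingers, y is the line along which they close (so a half turn about z gives the same grasp; the last joint's range is limited). The gripper opens to 92 mm and grips with 3 to 60 N. Pads are 20 mm wide; open, the fingers measure 128 mm over their backs; the gripper's body (75 mm by 189 mm) begins 69 mm behind the grasp point.
Start: joints at [-1.338, 0.468, -0.012, 1.603, 0.006, 1.071, -0.056], TCP at [177.047, 625.43, 214.592] pointing down, gripper open.
Joint ranges: [-2.53, 2.53], [-0.31, 2.02], [-1.57, 1.55], [0.28, 2.44], [-1.29, 4.43], [0.15, 1.84], [-2.92, 2.92]. Speed limits (rad/s): [2.57, 2.57, 3.14, 3.14, 3.14, 3.14, 3.14].

### API

Orientations are given as a rotation vector (axis times angle).
In Python, from bench import status, imaging, env gives the robot as it stands. The module is installed in compiled form; this text tells all that it offers.
- The arm moves only by the tool carry_out, never from a script. Its arguments are lists of equal length, an entry for each row: "turn": the turn, a rotation vector about the tool's x, y, z as a fraction of full scale, a list of three; "travel": the shift along the tool's x, y, z as a fraction of full scale, a list of three; "fingers": the finger opening in mm, from 0 to 91.9. A call has 1 to 10 rows; each row shifts and turns the commanded pose from where the row before left it, along the tool's axes as they then stand; what a row does not reach is not made up. Full scale, the value 1, is 0.025 m for a shift and 1.5 rad for a turn. A row lasts 1/8 s, in which the tool goes at most 62.5 mm and 10.7 degrees, less where a joint would pass 70% of its speed; a pose out of reach is approached as far as the arm can. A call with a number of a shift or a turn outside -1 to 1 is refused whole. A call with a gripper value outside its range is refused whole. The fingers move at their own pace and stop on an object; "newtons" is the grip in N (left out, the last holds). Time passes only in rows, so rows that do not move let the fingers close. It gives the time, the measured TCP pose, the force, the opening and the grip force at its end, in the units of the state.
- status.sense(): the state, without advancing time (a new reading comes with each control period).
- imaging.capture(name): name is "scene" or "top" or "wrist"; returns a dict with "img" (480x640x3 uint8, red, green, blue), "z_map" (480x640 float32, mm along the optical axis (not along the pixel's ray), 0 where there is no reading), "fovy" (degrees; the focal length in pixels is half the picture's height over the tangent of half this angle, whatever the lens; pixels are square), "cx", "cy" (the principal point, pixels), "cam_to_world" (4x4, takes a point from camera to world coordinates); the wrist camera has in their place "T_tool_cam" (4x4, takes a point from camera to tool coordinates, whose origin is the TCP and whose axes are the flange's). Camera axes: x right, y up, looking along -z (the intrinsics and any distortion apply to the point x, -y, -z); pixel columns grow to the right and rows downward; lengths in mm; the calibration is good to about 2 mm. A picture is of the moment at which its call begins: read the wrist's pose just before it.
- env.job_done(): hands the job in; it is judged then, once.
The state is a dict: "time_s": time; "joints": joint angles; "qd": joint speeds; "joint_torque": joint torques, N m; "ee_pos": TCP position; "orientation": TCP orientation; "contact_force": force on the tool from outside, world axes, zero at the start; "moment": the same for the moment, N m; "opening": finger opening in mm; "grip_force": force on a finger pad.
Only numpy, scipy, OpenCV 4.12 (cv2) and the standard library are available. Lean on these libraries where they do the work, as an engineer would, in place of code of your own. Each camera call takes 0.05 s, during which the arm holds its last target. There are 200 camera calls.

### The job

The heavy, tall battery box used for testing headlamps has been left out on the bench. Push it, low on its base tray, so that it slides upright into the charging dock until it is fully home: square between the two rails and against the end stop. Do not let it tip, do not lift it, do not touch its case or handle above the base tray, and leave the tape roll, the screw jar and the screwdriver alone.

Things in the scene. Friction and masses are not known exactly. Their poses are not given: they have to be found in the camera images.
- battery_box: Tall battery box standing loose on the bench, 1.1 to 1.7 kg, 196 mm high overall. Origin: centre of its underside, z up. Its black base tray is 100 mm along x, 150 mm along y, 45 mm high, with upright flat sides: push on this only. Sliding takes about 6 to 12 N (friction 0.5 to 0.7 on the rubber bench); pushed higher than about 70 mm it can tip. Its +x looks roughly towards the dock.
- push_face (a point): Centre of the base tray's side that looks away from the dock (the face to push), 50 mm behind the box's origin along its -x and 22 mm above the bench; the face is 150 mm wide, 45 mm high. The case overhead leaves no room for an upright gripper, so lean the tool back about 30 degrees, fingertips leading. Two spread fingertips here keep the box from swinging round.
- battery_case: Grey case with black lid and bar handle, fixed on the base tray; not to be touched. Origin: centre of the case's underside, 45 mm above the bench. Case 86 mm along x, 136 mm along y, set back 7 mm from the tray's sides; lid 90 x 140 mm, its top 165 mm above the bench; handle 12 mm thick, 112 mm long along y, up to 196 mm.
- dock: Charging dock fixed to the bench, the bench being its floor. Its origin, on the bench, is where the box's origin lies when home; its +x is the way the box goes in (roughly world +y). Aluminium rails 25 mm high from x = -17 to 50 mm, inner faces at y = +82 and -82 mm (7 mm play each side of the tray).
- dock_mouth (a point): Middle of the dock's open mouth, on the bench, 55 mm before the dock's origin along its -x. From x = -17 mm back to here the rails flare outwards by 30 degrees; the mouth is about 208 mm wide.
- dock_stop (a point): Middle of the end stop's face, 50 mm beyond the dock's origin along its +x and 12 mm above the bench. The stop is a fixed rigid bar 25 mm high; behind it stands a grey charger housing 150 mm wide, 70 mm high, 64 to 124 mm from the dock's origin.
- tape_roll: Bystander: grey roll of tape lying flat, 100 mm diameter, 24 mm high; origin at the centre of its underside. Leave alone.
- screw_jar: Bystander: whitish jar with a steel cap, 64 mm diameter, 85 mm high; origin at the centre of its underside. Leave alone.
- screwdriver: Bystander: screwdriver lying on the bench, about 200 mm long along its x; origin near its middle. Leave alone.
There are look-alikes about, which are no part of the job. Of the things like the battery_box, leave any that is green or turquoise; of the rest the smaller one is meant.

How it is judged (in metres and radians):
At the end, for the whole second after the job is handed in: The battery box stands upright and still on the bench in the dock: its origin within 6 mm of the dock's along the dock's x (tray against the end stop) and within 10 mm across, turned less than 0.07 rad (4 degrees) from square, tilted less than 0.03 rad, underside within 5 mm of the bench (x of battery_box in the frame of dock between -0.006 and 0.006 m and y of battery_box in the frame of dock between -0.01 and 0.01 m and angle between the x axis of battery_box and the x axis of dock, either way round below 0.07 rad and angle between battery_box's own z axis and vertical below 0.03 rad and height (world z) of battery_box below 0.005 m and linear speed of battery_box below 0.01 m/s); the robot touches nothing.
It fails at once if the battery box tips or rocks by more than about 7 degrees (angle between battery_box's own z axis and vertical above 0.12 rad).
It fails at once if the battery box is lifted off the bench (height (world z) of battery_box above 0.015 m).
It fails at once if the robot touches the case or handle above the base tray (more than 2 N) (contact force between battery_case and the fingers above 2 N or contact force between battery_case and the arm above 2 N).
It fails at once if the tape roll, screw jar or screwdriver is moved by more than 20 mm (distance of any of tape_roll, screw_jar, screwdriver from where it was at the start of the episode above 0.02 m).
It also fails if it takes over 54 s, if anything falls off the work surface, if the arm or the gripper's body presses on something with over 40 N, if the wrist force passes 120 N, or if a joint passes its speed limit or range.

## Working session

There is one attempt and no reset: what is moved stays moved. The work goes in short steps, Python scripts to look and compute and a tool call to move; the robot and the scene stay as the last step left them, time stands still between calls to the robot, and variables do not carry over. Pictures are saved under pics/ and viewed, at most 10 in all, crops included, and the job is handed in when it is done.

Besides the shell and the picture viewer there is one more tool, called after "Request:" as name(argument=value, ...) on one line, values as JSON. carry_out: Moves the arm, as the interface text tells. Shift numbers are shares of 0.025 m and turn numbers shares of 1.5 rad, none past 1 either way. Its arguments: {"type":"object","properties":{"turn":{"type":"array","items":{"type":"array","items":{"type":"number"}}},"travel":{"type":"array","items":{"type":"array","items":{"type":"number"}}},"fingers":{"type":"array","items":{"type":"number"}},"newtons":{"type":"number"}},"required":["turn","travel","fingers"]}

```bash
mkdir -p pics; cat > h.py <<'E'
import numpy as np, cv2, pickle
from bench import status, imaging, env
def cap(n,fn=None):
    s=status.sense(); c=imaging.capture(n); c['s']=s
    if fn: cv2.imwrite('pics/'+fn,c['img'][:,:,::-1]); pickle.dump(c,open(fn+'.pkl','wb'))
    return c
def T(c):
    if 'cam_to_world' in c: return np.array(c['cam_to_world'])
    M=np.eye(4); M[:3,:3]=cv2.Rodrigues(np.array(c['s']['orientation'],float))[0]; M[:3,3]=c['s']['ee_pos']
    return M@np.array(c['T_tool_cam'])
def pts(c):
    h,w=c['z_map'].shape; f=h/2/np.tan(np.radians(c['fovy'])/2)
    v,u=np.mgrid[:h,:w]; z=c['z_map']
    P=np.stack([(u-c['cx'])/f*z,-(v-c['cy'])/f*z,-z],-1)
    M=T(c); return P@M[:3,:3].T+M[:3,3]
E
python3 - <<'E'
from h import *
for n in ('scene','top'):
    c=cap(n,n+'0.png'); print(n,{k:v for k,v in c.items() if k not in('img','z_map')})
E
```

```text
scene {'fovy': 42.222525815816944, 'cx': 319.38113255181383, 'cy': 236.19376424220437, 'cam_to_world': array([[-9.61564604e-01, -1.68729959e-01,  2.16618819e-01,
         8.24288073e+02],
       [ 2.74164281e-01, -6.33326497e-01,  7.23692956e-01,
         1.14095137e+03],
       [ 1.50817550e-02,  7.55266674e-01,  6.55244071e-01,
         9.98935216e+02],
       [ 0.00000000e+00,  0.00000000e+00,  0.00000000e+00,
         1.00000000e+00]]), 's': {'time_s': 0.0, 'joints': array([-1.33798444,  0.46840748, -0.01157873,  1.60363832,  0.00598802,
        1.07138005, -0.05628954]), 'qd': array([-0.00164263, -0.00026628,  0.00059295, -0.0005847 ,  0.00106327,
        0.00116879, -0.00036526]), 'joint_torque': array([-1.09093689e-03, -5.20561695e+01, -1.30659936e-02, -2.43748802e+01,
       -5.66559308e-02,  1.72939844e-02,  1.59204237e-04]), 'ee_pos': array([176.93156961, 624.84181009, 213.61459047]), 'orientation': array([-4.31980858e-01, -3.11162635e+00,  2.81895770e-03]), 'contact_force': array([ 0.30403308, -0.3864729 , -0.08886861]), 'moment': array([0.00823656, 0.007829  , 0.05383362]
[... 504 characters left out ...]
_s': 0.05, 'joints': array([-1.33800309,  0.46837587, -0.0115968 ,  1.60359832,  0.00602049,
        1.07139843, -0.05629061]), 'qd': array([ 0.00042872, -0.00034304, -0.00035943, -0.0006288 , -0.00129179,
        0.00112379, -0.00089171]), 'joint_torque': array([ 7.47798695e-04, -5.22130358e+01, -1.24997349e-02, -2.44644177e+01,
       -5.68919512e-02,  1.39219526e-02,  3.89750551e-05]), 'ee_pos': array([176.92253604, 624.86426764, 213.65167654]), 'orientation': array([-4.31907988e-01, -3.11166196e+00,  2.73817072e-03]), 'contact_force': array([-0.15389905,  0.26111301,  0.84970792]), 'moment': array([ 0.01477492, -0.05150431, -0.01838752]), 'grip_force': 0.0, 'opening': 91.80782198666594}}
```

View pics/scene0.png

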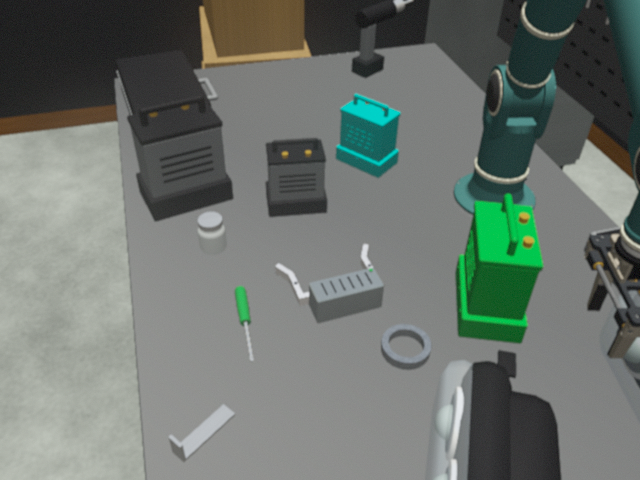

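View pics/top0.png

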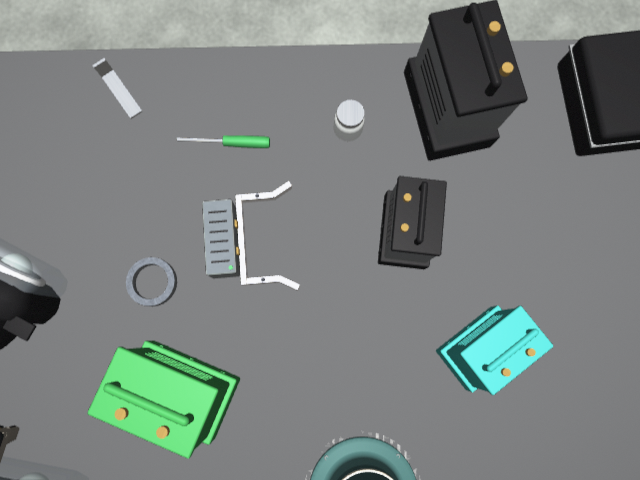

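Scene view: the grey box meant is at about (296,178), and the dock with its charger housing is at about (340,290). In the top view the box is at (415,222) and the dock U runs from (240,240) to its mouth at about (295,235). The jar is at (350,115), the tape at (150,282) and the screwdriver at (225,140). The larger grey box, the green one and the turquoise one are look-alikes.

```bash
python3 - <<'E'
from h import *
A=[]
for n,bx,dk in (('scene',(255,130,335,222),(265,235,395,325)),('top',(370,165,455,280),(190,170,310,300))):
    c=pickle.load(open(n+'0.png.pkl','rb')); P=pts(c)
    print(n,'bench z',np.median(P[...,2][(abs(P[...,2])<15)]))
    def sub(r): 
        q=P[r[1]:r[3],r[0]:r[2]].reshape(-1,3); return q
    b=sub(bx)
    for lo,hi in((155,172),(5,48),(38,50)):
        q=b[(b[:,2]>lo)&(b[:,2]<hi)]; print(n,'box',lo,hi,len(q),cv2.minAreaRect(q[:,:2].astype(np.float32)),np.median(q[:,2]))
    d=sub(dk)
    for lo,hi in((18,32),(60,80)):
        q=d[(d[:,2]>lo)&(d[:,2]<hi)]; print(n,'dock',lo,hi,len(q),cv2.minAreaRect(q[:,:2].astype(np.float32)),np.median(q[:,2]))
# marked pixels in top at height 25
c=pickle.load(open('top0.png.pkl','rb'));f=240/np.tan(np.radians(c['fovy'])/2);M=T(c)
def at(u,v,z):
    d=M[:3,:3]@np.array([(u-c['cx'])/f,-(v-c['cy'])/f,-1]);o=M[:3,3];return (o+d*(z-o[2])/d[2]).round(1)
for p in((350,117,85),(151,282,24),(225,141,10)):print(at(*p))
im=c['img'];crop=im[165:305,190:460];cv2.imwrite('pics/topcrop.png',cv2.resize(crop[:,:,::-1],None,fx=2.9,fy=2.9,interpolation=cv2.INTER_CUBIC))
E
```

```text
scene bench z -1.97208349416087
scene box 155 172 1069 ((517.7847290039062, -102.84329223632812), (94.77499389648438, 140.38233947753906), 81.75895690917969) 162.40493959527998
scene box 5 48 978 ((476.4415283203125, -214.55740356445312), (383.8450622558594, 207.38429260253906), 78.4521713256836) 31.662172961175543
scene box 38 50 389 ((530.6264038085938, -81.22476196289062), (90.83890533447266, 172.40814208984375), 59.795936584472656) 42.89246410985777
scene dock 18 32 729 ((506.8697814941406, 215.75711059570312), (227.82261657714844, 184.95774841308594), 4.0995659828186035) 23.205384615708113
scene dock 60 80 1572 ((504.34613037109375, 273.702880859375), (150.92140197753906, 67.3847427368164), 3.1781210899353027) 67.70523698261974
top bench z -0.282516809402523
top box 155 172 3236 ((515.8282470703125, -106.10708618164062), (91.01496887207031, 140.97344970703125), 81.88069915771484) 164.36740363870007
top box 5 48 748 ((534.2628784179688, -124.48319244384766), (175.0596923828125, 246.8069305419922), 86.88038635253906) 42.40174441057786
top box 38 50 500 ((514.970458984375, -105.21136474609375), (99.99954986572266, 149.07476806640625), 82.13352966308594) 44.232574827611074
top dock 18 32 1255 ((518.3901977539062, 192.847412109375), (178.8721160888672, 222.76129150390625), 82.85970306396484) 24.522370366297082
top dock 60 80 2275 ((502.1767883300781, 273.3367919921875), (150.8679656982422, 60.799583435058594), 3.3858673572540283) 69.43484287497517
[737.1   6.4  85. ]
[417.4 417.7  24. ]
[719.5 270.8  10. ]
```

View pics/topcrop.png

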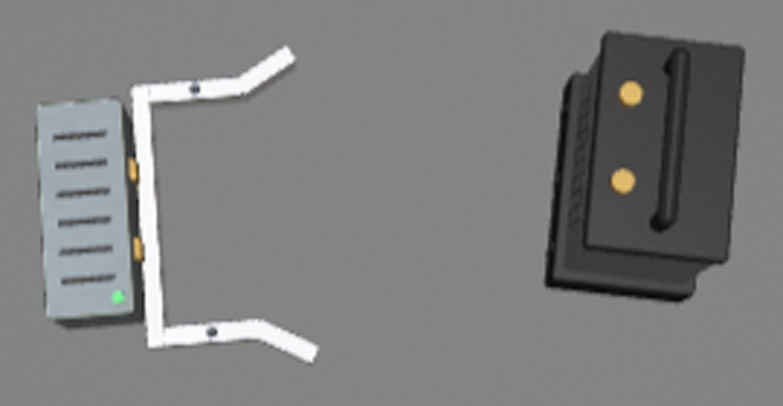

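```bash
python3 - <<'E'
from h import *
B=np.array([515.2,-105.5]);a=np.radians(82);f=np.array([np.cos(a),np.sin(a)]);l=np.array([-f[1],f[0]])
for n in('scene','top'):
    c=pickle.load(open(n+'0.png.pkl','rb')); P=pts(c); im=c['img'].astype(int)
    q=P[(c['z_map']>0)&(P[...,2]>12)]; d=q[:,:2]-B; X=d@f;Y=d@l
    for lo in range(-250,-50,25):
        m=(X>lo)&(X<lo+25)&(abs(Y)<300)
        for s,nm in((1,'left'),(-1,'right')):
            k=m&(Y*s>0)
            if k.sum()>3: print(n,lo,nm,'min|Y|',abs(Y[k]).min().round(),'zmax',q[k,2].max().round(), 'min|Y| z>90',(abs(Y[k&(q[:,2]>90)]).min().round() if (k&(q[:,2]>90)).any() else None))
# dock fits from top: housing & rails edges
c=pickle.load(open('top0.png.pkl','rb'));P=pts(c)[170:300,190:310].reshape(-1,3);P=P[(P[:,2]>20)&(P[:,2]<30)]
O=np.array([507.6,179.5])
for deg in(93.4,):
    a=np.radians(deg);f=np.array([np.cos(a),np.sin(a)]);l=np.array([-f[1],f[0]]);d=P[:,:2]-O;X=d@f;Y=d@l
    for s in(1,-1):
        k=(Y*s>75)&(Y*s<100)&(X>-14)&(X<45); print('rail',s,np.percentile(Y[k],[3,50,97]),np.polyfit(X[k],Y[k],1))
    k=(abs(Y)<75)&(X>40)&(X<66);print('stop',np.percentile(X[k],[3,50,97]),np.polyfit(Y[k],X[k],1))
    print('xmin',X.min(),'tipsY',Y[X<-50].min(),Y[X<-50].max())
E
```

```text
scene -250 left min|Y| 181.0 zmax 163.0 min|Y| z>90 181.0
scene -225 left min|Y| 157.0 zmax 195.0 min|Y| z>90 157.0
scene -200 left min|Y| 132.0 zmax 197.0 min|Y| z>90 140.0
scene -175 left min|Y| 140.0 zmax 197.0 min|Y| z>90 148.0
scene -150 left min|Y| 164.0 zmax 196.0 min|Y| z>90 174.0
scene -150 right min|Y| 208.0 zmax 234.0 min|Y| z>90 208.0
scene -125 left min|Y| 190.0 zmax 183.0 min|Y| z>90 198.0
scene -125 right min|Y| 198.0 zmax 243.0 min|Y| z>90 198.0
scene -100 left min|Y| 214.0 zmax 166.0 min|Y| z>90 223.0
scene -100 right min|Y| 186.0 zmax 278.0 min|Y| z>90 186.0
scene -75 right min|Y| 171.0 zmax 282.0 min|Y| z>90 177.0
top -250 left min|Y| 178.0 zmax 170.0 min|Y| z>90 178.0
top -225 left min|Y| 151.0 zmax 199.0 min|Y| z>90 151.0
top -200 left min|Y| 135.0 zmax 199.0 min|Y| z>90 141.0
top -175 left min|Y| 149.0 zmax 199.0 min|Y| z>90 158.0
top -175 right min|Y| 201.0 zmax 236.0 min|Y| z>90 209.0
top -150 left min|Y| 173.0 zmax 201.0 min|Y| z>90 180.0
top -150 right min|Y| 192.0 zmax 238.0 min|Y| z>90 200.0
top -125 left min|Y| 198.0 zmax 170.0 min|Y| z>90 204.0
top -125 right min|Y| 183.0 zmax 251.0 min|Y| z>90 191.0
top -100 left min|Y| 219.0 zmax 169.0 min|Y| z>90 229.0
top -100 right min|Y| 174.0 zmax 282.0 min|Y| z>90 182.0
top -75 right min|Y| 165.0 zmax 281.0 min|Y| z>90 173.0
rail 1 [82.13567425 87.96025037 93.69312398] [6.10370628e-04 8.79192449e+01]
rail -1 [-93.7353276  -87.64887366 -82.1224328 ] [ 1.18494588e-02 -8.78547042e+01]
stop [50.31720256 56.39124152 64.35349683] [-2.47939595e-03  5.64853170e+01]
xmin -56.58590690052009 tipsY -111.8661352838061 112.0895698526672
```

Request:
carry_out(turn=[[0,0,0],[0,0,0],[0,0,0],[0,0,0],[0,0,0],[0,0,0.023],[0,0,0.023],[0,0,0.023],[0,0,0.023],[0,0,0.023]], travel=[[0,0,-0.9],[0,0,-0.9],[0,0,-0.9],[0,0,-0.9],[0,0,-0.9],[-1,0,0],[-1,0,0],[-1,0,0],[-1,0,0],[-1,0,0]], fingers=[91,91,91,91,91,91,91,91,91,91])

```text
time_s: 1.35
ee_pos: [296.5, 582.2, 326.7]
orientation: [0.703, 3.062, -0.001]
contact_force: [-0.1, 1.2, -0.1]
opening: 90.8
grip_force: 0.0
```

Request:
carry_out(turn=[[0,0,0.024],[0,0,0.024],[0,0,0.024],[0,0,0.024],[0,0,0.024],[0,0,0.024],[0,0,0.024],[0,0,0.024],[0,0,0.024],[0,0,0.024]], travel=[[-1,0,0],[-1,0,0],[-1,0,0],[-1,0,0],[-1,0,0],[-1,0,0],[-1,0,0],[-1,0,0],[-1,0,0],[-1,0,0]], fingers=[91,91,91,91,91,91,91,91,91,91])

```text
time_s: 2.6
ee_pos: [499.5, 439.5, 327.1]
orientation: [1.239, 2.887, 0.0]
contact_force: [0.6, 0.7, -0.6]
opening: 91.0
grip_force: 0.0
```

Request:
carry_out(turn=[[0,0,0.024],[0,0,0.024],[0,0,0.024],[0,0,0.024],[0,0,0.024],[0,0,0.024],[0,0,0.024],[0,0,0.024],[0,0,0.024],[0,0,0.024]], travel=[[-1,0,0],[-1,0,0],[-1,0,0],[-1,0,0],[-1,0,0],[-1,0,0],[-1,0,0],[-1,0,0],[-1,0,0],[-1,0,0]], fingers=[91,91,91,91,91,91,91,91,91,91])

```text
time_s: 3.85
ee_pos: [639.5, 234.0, 327.1]
orientation: [1.736, 2.619, 0.0]
contact_force: [0.5, 0.2, -0.0]
opening: 90.5
grip_force: 0.0
```

Request:
carry_out(turn=[[0,0,0.02],[0,0,0.02],[0,0,0.02],[0,0,0.02],[0,0,0.02],[0,0,0.02],[0,0,0.02],[0,0,0.02],[0,0,0.02],[0,0,0.02]], travel=[[-0.95,-0.44,0],[-0.95,-0.44,0],[-0.95,-0.44,0],[-0.95,-0.44,0],[-0.95,-0.44,0],[-0.95,-0.44,0],[-0.95,-0.44,0],[-0.95,-0.44,0],[-0.95,-0.44,0],[-0.95,-0.44,0]], fingers=[91,91,91,91,91,91,91,91,91,91])

```text
time_s: 5.1
ee_pos: [595.1, -23.3, 327.1]
orientation: [2.107, 2.33, 0.0]
contact_force: [0.4, -0.2, 1.1]
opening: 90.9
grip_force: 0.0
```

Request:
carry_out(turn=[[0,0,0.02],[0,0,0.02],[0,0,0.02],[0,0,0.02],[0,0,0.02],[0,0,0.02],[0,0,0.02],[0,0,0.02],[0,0,0],[0,0,0]], travel=[[-0.95,-0.44,0],[-0.95,-0.44,0],[-0.95,-0.44,0],[-0.95,-0.44,0],[-0.95,-0.44,0],[-0.95,-0.44,0],[-0.95,-0.44,0],[-0.95,-0.44,0],[0,0,0],[0,0,0]], fingers=[91,91,91,91,91,91,91,91,91,91])

```text
time_s: 6.35
ee_pos: [507.8, -210.2, 327.0]
orientation: [-2.367, -2.065, -0.001]
contact_force: [-0.3, 0.2, 0.0]
opening: 90.8
grip_force: 0.0
```

Request:
carry_out(turn=[[0,0.116,0],[0,0.116,0],[0,0.117,0],[0,0,0]], travel=[[0,-0.29,0],[0,0,0],[0,0,0],[0,0,0]], fingers=[91,91,91,91])

```text
time_s: 6.85
ee_pos: [499.4, -212.2, 325.0]
orientation: [-2.074, -1.796, -0.551]
contact_force: [0.1, 0.7, 0.3]
opening: 91.4
grip_force: 0.0
```

Request:
carry_out(turn=[[0,0,0],[0,0,0],[0,0,0],[0,0,0],[0,0,0],[0,0,0],[0,0,0],[0,0,0]], travel=[[-0.56,0,0.97],[-0.56,0,0.97],[-0.56,0,0.97],[-0.56,0,0.97],[-0.56,0,0.97],[-0.56,0,0.97],[-0.56,0,0.97],[0,0,0]], fingers=[91,91,91,91,91,91,91,91])

```text
time_s: 7.85
ee_pos: [500.3, -207.1, 129.9]
orientation: [-2.064, -1.804, -0.551]
contact_force: [-0.2, 0.6, 0.8]
opening: 90.9
grip_force: 0.0
```

```bash
cat >> h.py <<'E'
def rel():
    s=status.sense();R=cv2.Rodrigues(np.array(s['orientation'],float))[0]
    print('t',s['time_s'],'pos',np.round(s['ee_pos'],1),'lean',np.degrees(np.arcsin(np.hypot(*R[:2,2]))).round(2),'heading',np.degrees(np.arctan2(R[0,1],-R[1,1])+np.pi/2).round(2)-90+0, 'ydir',R[:,1].round(3),'z',R[:,2].round(3),'F',np.round(s['contact_force'],1));print('q',np.round(s['joints'],2));return s,R
E
python3 -c "
from h import *
rel()"
```

```text
t 7.85 pos [ 500.3 -207.1  129.9] lean 30.04 heading 82.37 ydir [ 0.991 -0.133 -0.003] z [ 0.064  0.496 -0.866] F [-0.2  0.6  0.8]
q [ 0.19  0.6   0.55  1.84 -0.78  1.25  1.02]
```

Request:
carry_out(turn=[[0,0,0],[0,0,0],[0,0,0],[0,0,0],[0,0,0],[0,0,0],[0,0,0],[0,0,0],[0,0,0],[0,0,0]], travel=[[-0.55,0,0.953],[-0.55,0,0.953],[-0.55,0,0.953],[-0.55,0,0.953],[0,0,0],[0.416,0,0.24],[0.416,0,0.24],[0.416,0,0.24],[0,0,0],[0,0,0]], fingers=[91,91,91,91,91,91,91,91,91,91])

```text
time_s: 9.1
ee_pos: [505.2, -174.5, 21.3]
orientation: [-2.07, -1.803, -0.554]
contact_force: [0.3, 0.5, -1.0]
opening: 91.2
grip_force: 0.0
```

```bash
python3 -c "
from h import *
rel()
a=cap('scene','scene1.png');b=cap('top','top1.png')
A=cv2.resize(a['img'][90:290,220:420],None,fx=2,fy=2);B=cv2.resize(b['img'][140:340,320:520],None,fx=2,fy=2)
cv2.imwrite('pics/m1.png',np.hstack([A,B])[:,:,::-1])"
```

```text
t 9.1 pos [ 505.2 -174.5   21.3] lean 29.97 heading 82.11000000000001 ydir [ 0.991 -0.137  0.   ] z [ 0.069  0.495 -0.866] F [ 0.3  0.5 -1. ]
q [ 0.2   0.74  0.47  1.9  -0.92  1.07  1.13]
```

View pics/m1.png

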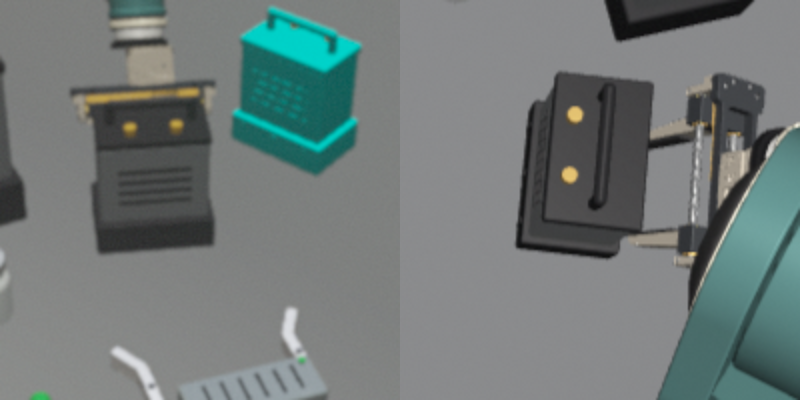

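Request:
carry_out(turn=[[0,0,0],[0,0,0],[0,0,0],[0,0,0],[0,0,0],[0.003,0,-0.005],[0.0058,0,-0.0101],[0.0058,0,-0.0101],[0.0058,0,-0.0101],[0,0,0]], travel=[[0.1,0,0.058],[0.1,0,0.058],[0.1,0,0.058],[0.1,0,0.058],[0,0,0],[0.139,0.02,0.08],[0.277,0.041,0.16],[0.277,0.041,0.16],[0.277,0.041,0.16],[0,0,0]], fingers=[91,91,91,91,91,91,91,91,91,91])

```text
time_s: 10.45
ee_pos: [514.2, -137.7, 21.0]
orientation: [-2.011, -1.861, -0.536]
contact_force: [0.8, -5.7, -0.2]
opening: 91.3
grip_force: 2.8
```

```bash
cat >> h.py <<'E'
O=np.array([507.6,179.5]);DA=93.4
def box(px=None):
    # lid top fit from top camera; grey/black pixels near z 155..172
    c=cap('top');P=pts(c);sat=c['img'].max(-1).astype(int)-c['img'].min(-1)
    m=(P[...,2]>157)&(P[...,2]<170)&(sat<40)&(abs(P[...,0]-515)<110)&(P[...,1]>-200)&(P[...,1]<280)
    n,L,S,_=cv2.connectedComponentsWithStats(m.astype(np.uint8))
    i=max(range(1,n),key=lambda k:S[k,4]); (x,y),(w,h),a=cv2.minAreaRect(P[L==i][:,:2].astype(np.float32))
    if w>h: a+=90
    a=(a%180); C=np.array([x,y])
    t=np.radians(DA);f=np.array([np.cos(t),np.sin(t)]);l=np.array([-f[1],f[0]]);d=C-O
    print('box',C.round(1),'size',round(w),round(h),'ang',round(a,2),'| dock frame x %.1f y %.1f yaw %.2f'%(d@f,d@l,a-DA),'zmed',np.median(P[L==i][:,2]).round(1))
E
python3 -c "
from h import *
rel();box()"
```

```text
t 10.45 pos [ 514.2 -137.7   21. ] lean 29.76 heading 85.53999999999999 ydir [ 0.997 -0.078  0.002] z [ 0.04   0.495 -0.868] F [ 0.8 -5.7 -0.2]
q [ 0.14  0.73  0.45  1.91 -0.91  1.05  1.12]
box [520.  -79.4] size 91 141 ang 85.59 | dock frame x -259.2 y 3.0 yaw -7.81 zmed 164.4
```

Request:
carry_out(turn=[[0.0083,0,-0.0143],[0.0083,0,-0.0143],[0.0083,0,-0.0143],[0.0083,0,-0.0143],[0.0083,0,-0.0143],[0.0042,0,-0.0072],[0,0,0]], travel=[[0.277,0.05,0.16],[0.277,0.05,0.16],[0.277,0.05,0.16],[0.277,0.05,0.16],[0.277,0.05,0.16],[0.277,0.025,0.16],[0,0,0]], fingers=[91,91,91,91,91,91,91])

```text
time_s: 11.38
ee_pos: [522.2, -89.8, 21.0]
orientation: [-1.867, -1.981, -0.498]
contact_force: [1.6, -5.9, 0.9]
opening: 90.8
grip_force: 2.8
```

```bash
python3 -c "
from h import *
rel();box()"
```

```text
t 11.375 pos [522.2 -89.8  21. ] lean 29.76 heading 93.35 ydir [0.998 0.058 0.002] z [-0.027  0.496 -0.868] F [ 1.6 -5.9  0.9]
q [ 0.07  0.73  0.42  1.9  -0.87  1.05  1.13]
box [520.3 -31.1] size 141 91 ang 93.37 | dock frame x -211.0 y -0.1 yaw -0.03 zmed 164.4
```

Request:
carry_out(turn=[[0,0,0],[0,0,0],[0,0,0],[0,0,0],[0,0,0],[0,0,0],[0,0,0],[0,0,0],[0,0,0],[0,0,0]], travel=[[0.277,0,0.16],[0.346,0,0.2],[0.346,0,0.2],[0.346,0,0.2],[0.346,0,0.2],[0.346,0,0.2],[0.346,0,0.2],[0.346,0,0.2],[0.277,0,0.16],[0,0,0]], fingers=[91,91,91,91,91,91,91,91,91,91])

```text
time_s: 12.68
ee_pos: [517.0, -4.0, 21.0]
orientation: [-1.868, -1.98, -0.498]
contact_force: [2.3, -6.1, 0.7]
opening: 91.1
grip_force: 2.9
```

```bash
python3 -c "
from h import *
rel();box()"
```

```text
t 12.675 pos [517.  -4.  21.] lean 29.78 heading 93.31 ydir [0.998 0.058 0.002] z [-0.027  0.496 -0.868] F [ 2.3 -6.1  0.7]
q [-0.04  0.68  0.37  1.99 -0.94  0.96  1.06]
box [515.3  54.8] size 141 90 ang 93.23 | dock frame x -125.0 y -0.3 yaw -0.17 zmed 164.5
```

Request:
carry_out(turn=[[0,0,0],[0,0,0],[0,0,0],[0,0,0],[0,0,0],[0,0,0],[0,0,0],[0,0,0],[0,0,0],[0,0,0]], travel=[[0.277,0,0.16],[0.346,0,0.2],[0.346,0,0.2],[0.346,0,0.2],[0.346,0,0.2],[0.346,0,0.2],[0.346,0,0.2],[0.346,0,0.2],[0.346,0,0.2],[0,0,0]], fingers=[91,91,91,91,91,91,91,91,91,91])

```text
time_s: 13.98
ee_pos: [512.0, 84.1, 21.0]
orientation: [-1.867, -1.979, -0.499]
contact_force: [2.1, -5.5, 0.8]
opening: 90.8
grip_force: 2.6
```

```bash
python3 -c "
from h import *
rel();box()"
```

```text
t 13.975 pos [512.   84.1  21. ] lean 29.81 heading 93.30000000000001 ydir [0.998 0.058 0.002] z [-0.027  0.496 -0.868] F [ 2.1 -5.5  0.8]
q [-0.16  0.65  0.31  2.05 -1.01  0.87  0.99]
box [509.9 142.9] size 141 90 ang 93.2 | dock frame x -36.6 y -0.2 yaw -0.20 zmed 164.4
```

Request:
carry_out(turn=[[0,0,0],[0,0,0],[0,0,0],[0,0,0],[0,0,0],[0,0,0],[0,0,0],[0,0,0],[0,0,0],[0,0,0]], travel=[[0.156,0,0.09],[0.156,0,0.09],[0.156,0,0.09],[0.156,0,0.09],[0.156,0,0.09],[0.156,0,0.09],[0.156,0,0.09],[0.07,0,0.04],[0.07,0,0.04],[0,0,0]], fingers=[91,91,91,91,91,91,91,91,91,91])

```text
time_s: 15.28
ee_pos: [510.2, 117.7, 20.8]
orientation: [-1.871, -1.979, -0.499]
contact_force: [0.8, -9.9, 3.7]
opening: 90.7
grip_force: 4.9
```

```bash
python3 -c "
from h import *
rel();box()"
```

```text
t 15.275 pos [510.2 117.7  20.8] lean 29.7 heading 93.19 ydir [0.998 0.056 0.002] z [-0.025  0.495 -0.869] F [ 0.8 -9.9  3.7]
q [-0.21  0.64  0.29  2.06 -1.04  0.83  0.95]
box [508.5 176.3] size 141 90 ang 93.14 | dock frame x -3.3 y -0.7 yaw -0.26 zmed 164.5
```

Request:
carry_out(turn=[[0,0,0],[0,0,0],[0,0,0]], travel=[[0.05,0,0.03],[0.05,0,0.03],[0,0,0]], fingers=[91,91,91])

```text
time_s: 15.7
ee_pos: [510.1, 120.3, 20.8]
orientation: [-1.871, -1.979, -0.499]
contact_force: [0.0, -10.9, 4.2]
opening: 90.9
grip_force: 5.2
```

```bash
python3 -c "
from h import *
rel();box()"
```

```text
t 15.7 pos [510.1 120.3  20.8] lean 29.69 heading 93.18 ydir [0.998 0.055 0.002] z [-0.025  0.495 -0.869] F [  0.  -10.9   4.2]
q [-0.22  0.64  0.29  2.06 -1.04  0.83  0.95]
box [507.9 178.8] size 141 90 ang 93.12 | dock frame x -0.7 y -0.2 yaw -0.28 zmed 164.4
```

Request:
carry_out(turn=[[0,0,0],[0,0,0],[0,0,0]], travel=[[0.05,0,0.03],[0.05,0,0.03],[0,0,0]], fingers=[91,91,91])

```text
time_s: 16.12
ee_pos: [510.2, 121.1, 20.7]
orientation: [-1.874, -1.98, -0.498]
contact_force: [-0.2, -16.2, 8.2]
opening: 91.1
grip_force: 8.0
```

Stop reached: the force rose and the travel stalled. I'm backing away, then lifting clear.

Request:
carry_out(turn=[[0,0,0],[0,0,0],[0,0,0],[0,0,0],[0,0,0],[0,0,0],[0,0,0]], travel=[[-0.173,0,-0.1],[-0.346,0,-0.2],[-0.52,0,-0.3],[-0.52,0,-0.3],[-0.52,0,-0.3],[-0.52,0,-0.3],[0,0,0]], fingers=[91,91,91,91,91,91,91])

```text
time_s: 17.0
ee_pos: [513.0, 50.5, 20.7]
orientation: [-1.866, -1.977, -0.499]
contact_force: [-0.4, 0.1, 0.7]
opening: 91.3
grip_force: 0.0
```

```bash
python3 -c "
from h import *
rel();box()
b=cap('top','top2.png')"
```

```text
t 17.0 pos [513.   50.5  20.7] lean 29.95 heading 93.31 ydir [ 0.998  0.058 -0.   ] z [-0.029  0.498 -0.866] F [-0.4  0.1  0.7]
q [-0.11  0.66  0.34  2.03 -0.98  0.91  1.02]
box [508.2 179.3] size 141 90 ang 92.99 | dock frame x -0.2 y -0.6 yaw -0.41 zmed 164.5
```

View pics/top2.png

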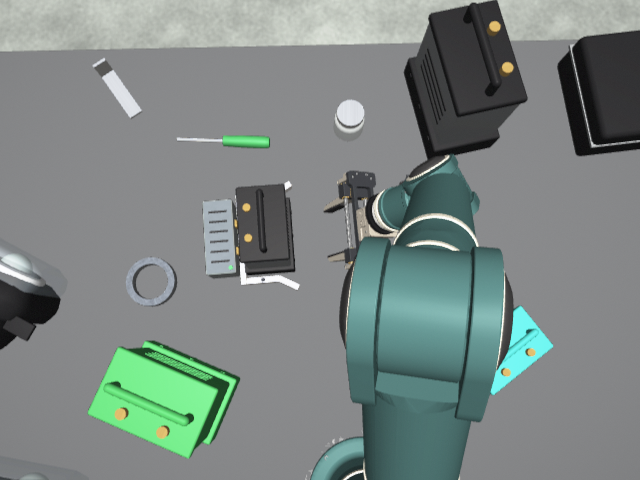

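The box stands in the dock at (265,230) against the stop. The gripper is clear at (345,220), and the jar (350,115), tape (150,282) and screwdriver (225,140) haven't moved. Handing in.

```bash
python3 -c "
from h import *
print(env.job_done())"
```

```text
the job is handed in; nothing more can be done
None
```

I slid the battery box upright into the dock until it was against the end stop: the last camera fix put it 0.2 mm from home along the dock, 0.6 mm across and 0.4° from square, the gripper was clear and the bystanders unmoved, and I handed the job in (no verdict was returned).

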